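Close up the row of egg cartons

TASK

One carton of six eggs has been left out in front of the display rail. Push it along the counter, back against the rail, and close up the row: all three cartons flat against the rail and up against each other and the end board, with no gaps. Push gently, do not lift or tip the cartons, and leave everything else on the counter where it stands.

Things in the scene. Friction and masses are not known exactly. Their poses are not given: they have to be found in the camera images.
- rail: fixed timber batten, 50 mm high, 718 mm long, beyond the row, with an end board of equal height on its left end standing out 160 mm towards the robot. Origin: inside corner of batten and end board, at counter level. x points square into the batten (away from the robot), y along it to the end board: the cartons are at negative x and y. Turned a few degrees at most.
- carton_a_mid (a point): closed six-egg carton of grey-brown pulp, 105 mm (its x) by 150 mm (its y) by 70 mm high, 0.3 to 0.5 kg. Widest at the flange round it, 36 to 46 mm up; its sides stand 3 to 6 mm farther in below and above. Point: its centre, 35 mm up. First in the row, at the rail, with a gap of up to 30 mm to the end board; slides freely.
- carton_b_mid (a point): closed six-egg carton of grey-brown pulp, 105 mm (its x) by 150 mm (its y) by 70 mm high, 0.3 to 0.5 kg. Widest at the flange round it, 36 to 46 mm up; its sides stand 3 to 6 mm farther in below and above. Point: its centre, 35 mm up. Second in the row, at the rail, with a gap of up to 53 mm to the first; slides freely.
- carton_c_mid (a point): closed six-egg carton of grey-brown pulp, 105 mm (its x) by 150 mm (its y) by 70 mm high, 0.3 to 0.5 kg. Widest at the flange round it, 36 to 46 mm up; its sides stand 3 to 6 mm farther in below and above. Point: its centre, 35 mm up. The one left out, up to 20 degrees askew, between robot and rail and right of the other two: pushed straight back it clears them.
- price_sign: blank white price board, 130 mm wide and 85 mm high, 180 mm tall over all, on a thin stick in a 60 mm square wooden foot, loose, in front of the row. Leave alone. Origin: under the foot.
- egg_cup: white egg cup with a brown egg, 50 mm across, 84 mm high, loose. Leave alone. Origin: under its foot.
- half_tray: open tray of 15 white eggs, 153 by 247 mm, 66 mm high, loose. Leave alone. Origin: under its centre.
- tape_roll: roll of packing tape lying flat, 100 mm across, 48 mm high, loose. Leave alone. Origin: under its centre.
- marker: marker pen lying down, 127 mm long, 19 mm thick, loose. Leave alone. Origin: under its middle.
- coin_dish: black coin dish, 110 mm across, 30 mm high, loose. Leave alone. Origin: under its centre.
- calculator: grey calculator, 150 by 90 mm, 21 mm high, loose. Leave alone. Origin: under its centre.

How it is judged:
By the outcome, as a careful person would: the job done as asked, in the order asked, and still so for the second after the job is handed in, with the robot touching nothing.
It also fails if it takes over 48 s, if anything falls off the work surface, if the arm or the gripper's body presses on something with over 40 N, if the wrist force passes 120 N, or if a joint passes its speed limit or range.

ROBOT

A 6-joint arm with a two-finger parallel gripper is mounted at the origin on the work surface. World frame = base frame: x ahead of the robot, y to its left, z up, the work surface at z = 0. Lengths are in mm, angles in rad, forces in N, time in s.
With the tool pointing down it reaches from about 400 to 925 mm from the base axis. Payload 12.5 kg.
Tool frame: the origin (TCP) lies midway between the tips of the shut fingers; the grasp point (between the pads) lies 19 mm behind it; z points along the fingers, y is the direction in which the jaws open and shut (so a half turn about z gives the same grasp; the last joint's range is limited). The gripper opens to 95 mm and grips with 3 to 60 N. Pads are 20 mm wide; open, the fingers measure 119 mm over their backs; the gripper's body (75 mm by 180 mm) begins 59 mm behind the grasp point.
Start: joints at [1.214, 0.491, 1.559, -0, 1.092, -0.106], TCP at [155.094, 605.469, 214.661] pointing down, gripper open.
Joint ranges: [-3.1, 3.1], [-0.84, 2.19], [0.05, 2.79], [-1.13, 4.28], [0.06, 2.93], [-2.69, 2.69]. Speed limits (rad/s): [2.22, 2.22, 2.79, 3.14, 3.14, 3.14].

INTERFACE

Orientations are given as [roll, pitch, yaw] about the fixed x, y, z axes, in that order (R = Rz(yaw) Ry(pitch) Rx(roll)).
In Python, from cell import env gives the robot as it stands.
- The arm moves only by the tool servo_tool, never from a script. Its argument "plan" is a list of rows, each a list of 7 numbers: the shift along the tool's x, y, z in m, then the turn, a rotation vector about the tool's x, y, z in degrees, then the opening in per cent of the stroke, from 0 (shut) to 100 (fully open). In form: [[dx, dy, dz, wx, wy, wz, jaw], ...]. A call has 1 to 8 rows; each row shifts and turns the pose as measured when the row begins, along the tool's axes as they then stand; what a row does not reach is not made up. A row lasts 1/12 s, in which the tool goes at most 41.7 mm and 7.16 degrees, less where a joint would pass 70% of its speed; a pose out of reach is approached as far as the arm can. A call is refused whole if a number of a shift passes 0.0417 or a number of a turn 7.16, either way. A call with a gripper value outside its range is refused whole. The fingers move at their own pace and stop on an object; the grip force is fixed at half the most. Time passes only in rows, so rows that do not move let the fingers close. It gives the time, the measured TCP pose, the force and the opening at its end, in the units of the state.
- env.state(): the state, without advancing time (a new reading comes with each control period).
- env.read_camera(name): name is "scene" or "top" or "wrist"; returns a dict with "img" (420x560x3 uint8, blue, green, red), "intrinsics" (3x3 intrinsics, pixels), "k1" (the pictures are not rectified: a ray, as slopes to the right and down, at radius r is drawn at 1 + k1 r^2 times it, then the intrinsics apply), "R" (3x3) and "t" (3): a world point X has camera coordinates R X + t. Camera axes: x right, y down, z forward; pixel columns grow to the right and rows downward; lengths in mm; the calibration is good to about 2 mm. A picture is of the moment at which its call begins. There is no depth.
- env.job_done(): hands the job in, once; it reports no verdict.
The state is a dict: "t": time; "joints": joint angles; "qvel": joint speeds; "tau": joint torques, N m; "eef_pos": TCP position; "tcp_rot": TCP orientation; "ft_force": force on the tool from outside, world axes, zero at the start; "moment": the same for the moment, N m; "opening": opening from 0.0 (shut) to 1.0 (fully open).
Only numpy, scipy, OpenCV 4.12 (cv2) and the standard library are available. Lean on these libraries where they do the work, as an engineer would, in place of code of your own. Each camera call takes 0.05 s, during which the arm holds its last target. There are 200 camera calls.

## Working session

There is one attempt and no reset: what is moved stays moved. The work goes in short steps, Python scripts to look and compute and a tool call to move; the robot and the scene stay as the last step left them, time stands still between calls to the robot, and variables do not carry over. Pictures are saved under pics/ and viewed, about 8 in all and at most 12, crops included, and the job is handed in when it is done.

Besides the shell and the picture viewer there is one more tool, called after ">>>" as name(argument=value, ...), one argument or row to a line, values as JSON. servo_tool: Moves the arm, as the interface text tells. Its arguments: {"type":"object","properties":{"plan":{"type":"array","items":{"type":"array","items":{"type":"number"}}}},"required":["plan"]}

```bash
mkdir -p pics; cat > h.py <<'E'
import numpy as np, cv2
from cell import env
def und(c,uv):
    K=np.array(c["intrinsics"]);k=c["k1"]
    uv=np.atleast_2d(np.array(uv,float))
    d=np.array([k,0,0,0,0.])
    return cv2.undistortPoints(uv.reshape(-1,1,2),K,d).reshape(-1,2)
def cast(c,uv,z):
    n=und(c,uv);R=np.array(c["R"]);t=np.array(c["t"]).ravel()
    o=-R.T@t
    d=np.c_[n,np.ones(len(n))]@R
    return o+d*((z-o[2])/d[:,2])[:,None]
def proj(c,X):
    X=np.atleast_2d(np.array(X,float));r,_=cv2.Rodrigues(np.array(c["R"]))
    return cv2.projectPoints(X,r,np.array(c["t"],float).ravel(),np.array(c["intrinsics"]),np.array([c["k1"],0,0,0,0.]))[0].reshape(-1,2)
E
python3 - <<'E'
from h import *
import pickle
for n in ["scene","top","wrist"]:
    c=env.read_camera(n);cv2.imwrite(f"pics/{n}0.png",c["img"]);pickle.dump(c,open(n+"0.pkl","wb"))
    R=np.array(c["R"]);print(n,(-R.T@np.array(c["t"]).ravel()).round(),R[2].round(2),c["k1"])
print(env.state())
E
```

```text
scene [ 918. -463. 1062.] [-0.38  0.36 -0.85] -0.010747797399265102
top [ 246.  -66. 1122.] [ 0.19  0.01 -0.98] 0.03264659677782262
wrist [ 87. 623. 384.] [ 0.24 -0.06 -0.97] -0.08226842902676329
{'t': 0.15, 'joints': array([ 1.21436533e+00,  4.91407023e-01,  1.55927402e+00, -7.11160833e-06,
        1.09170269e+00, -1.05622006e-01]), 'qvel': array([-0.00047973, -0.00261246,  0.000338  ,  0.0012212 , -0.00013378,
       -0.00100366]), 'tau': array([ 1.27971165e-03, -6.12898350e+01, -2.58279723e+01,  6.92467857e-02,
        4.73451940e-02, -6.57446935e-05]), 'eef_pos': array([155.05402765, 605.29561906, 214.21693717]), 'tcp_rot': array([-3.14080531e+00, -7.71273745e-05,  2.89078691e+00]), 'ft_force': array([ 0.04289726,  0.46948953, -0.47441737]), 'moment': array([0.01718551, 0.04661176, 0.02488756]), 'opening': 1.0010035062610771}
```

View pics/top0.png

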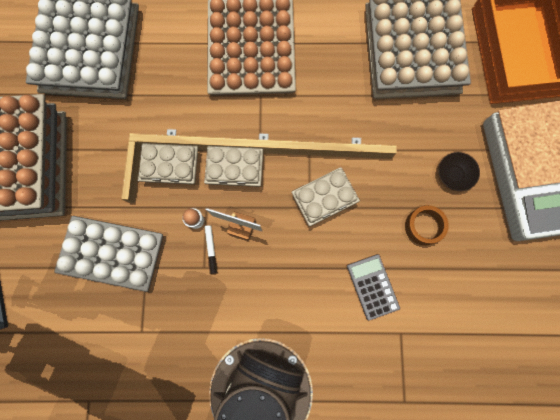

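View pics/scene0.png

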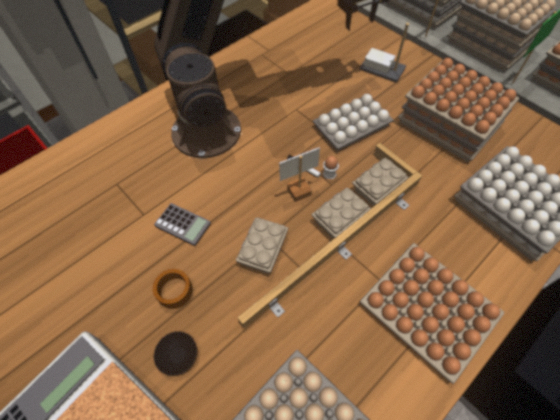

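Top view: the rail runs from about (130,137) to (396,150), with the end board down to (127,198). A is at (168,163), B at (234,166) and C at (325,196), askew. The sign is at (235,220). I'll measure next on an enlarged crop.

```bash
python3 - <<'E'
from h import *
import pickle
c=pickle.load(open("top0.pkl","rb"));im=c["img"]
hsv=cv2.cvtColor(im,cv2.COLOR_BGR2HSV)
for p in [(200,141),(130,170),(300,146),(300,250),(325,196),(234,166)]: print(p,hsv[p[1],p[0]],end=' ')
roi=np.zeros(im.shape[:2],np.uint8);roi[125:245,118:405]=255
g=cv2.inRange(hsv,(0,0,90),(40,95,255))&roi
g=cv2.morphologyEx(g,cv2.MORPH_OPEN,np.ones((3,3)))
cs,_=cv2.findContours(g,cv2.RETR_EXTERNAL,cv2.CHAIN_APPROX_NONE)
for k in cs:
    if cv2.contourArea(k)<500: continue
    r=cv2.minAreaRect(k);b=cv2.boxPoints(r);print("\nbox",b.round(1).tolist(),cv2.contourArea(k));print(cast(c,b,41).round(0)[:,:2].tolist())
s=cv2.resize(im[125:245,118:405],None,fx=2.78,fy=2.78,interpolation=cv2.INTER_CUBIC)
m=cv2.resize(g[125:245,118:405],None,fx=2.78,fy=2.78)
o=s.copy();o[m>127]=(0,255,0)
cv2.imwrite("pics/crop0.png",np.vstack([s,(o[:260])])[:600])
E
```

```text
(200, 141) [ 20 105 234] (130, 170) [ 18 114 226] (300, 146) [ 20 111 233] (300, 250) [ 16 140 175] (325, 196) [ 21  47 196] (234, 166) [ 21  46 192] 
box [[118.0, 225.0], [161.0, 225.0], [161.0, 244.0], [118.0, 244.0]] 583.5
[[416.0, 373.0], [416.0, 262.0], [367.0, 259.0], [367.0, 369.0]]

box [[290.6000061035156, 191.1999969482422], [341.79998779296875, 165.60000610351562], [359.6000061035156, 201.1999969482422], [308.3999938964844, 226.8000030517578]] 2155.0
[[508.0, -75.0], [578.0, -212.0], [481.0, -256.0], [413.0, -122.0]]

box [[203.8000030517578, 183.6999969482422], [205.60000610351562, 144.8000030517578], [262.79998779296875, 147.60000610351562], [261.0, 186.39999389648438]] 2057.0
[[528.0, 155.0], [636.0, 154.0], [628.0, -0.0], [521.0, 3.0]]

box [[136.8000030517578, 180.8000030517578], [138.6999969482422, 142.10000610351562], [197.39999389648438, 145.10000610351562], [195.5, 183.8000030517578]] 2107.0
[[535.0, 333.0], [643.0, 335.0], [635.0, 176.0], [527.0, 177.0]]
```

View pics/crop0.png

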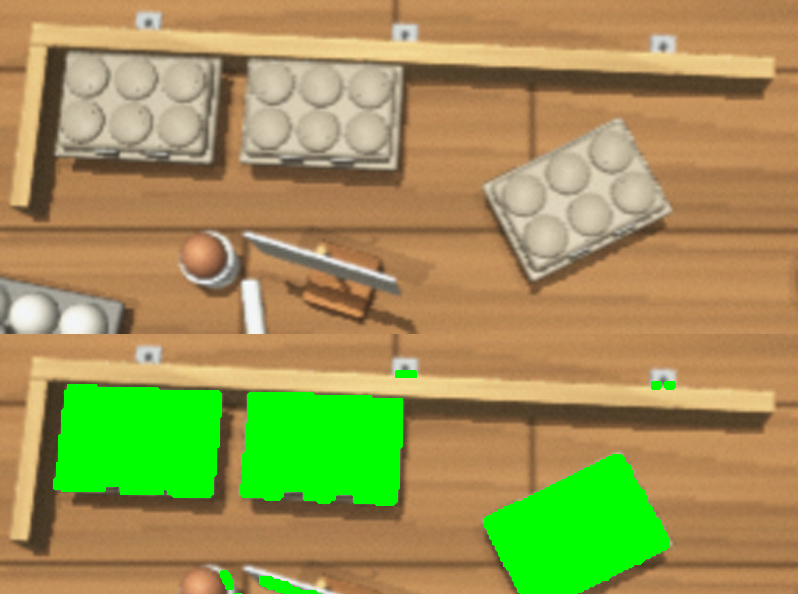

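The crop shows A and B lying along the rail, with gaps of about 30 px of crop between A and B and 15 px to the board. C sits about 25° from the rail line, at crop (575,200), and the sign's right end is at crop x 400. Next I'll locate the rail edge precisely and convert it to moves.

```bash
python3 - <<'E'
from h import *
import pickle
c=pickle.load(open("top0.pkl","rb"));im=c["img"]
hsv=cv2.cvtColor(im,cv2.COLOR_BGR2HSV)
for u in (290,340,380): print(u,[(v,int(hsv[v,u,2]),int(hsv[v,u,1])) for v in range(136,160)])
print([(u,int(hsv[185,u,2]),int(hsv[185,u,1])) for u in range(120,142)])
# end points, bright band
print(cast(c,[(136,142),(395,154),(395,146.5),(130,135)],50).round(), cast(c,[(136,142),(395,154)],0).round())
s=pickle.load(open("scene0.pkl","rb"));im=s["img"]
cv2.imwrite("pics/s1.png",cv2.resize(im[130:330,230:440],None,fx=2.9,fy=2.9,interpolation=cv2.INTER_CUBIC))
E
```

```text
290 [(136, 178, 138), (137, 173, 140), (138, 172, 139), (139, 180, 137), (140, 203, 126), (141, 237, 96), (142, 236, 106), (143, 232, 108), (144, 232, 112), (145, 237, 104), (146, 235, 107), (147, 231, 110), (148, 182, 120), (149, 102, 123), (150, 84, 124), (151, 80, 131), (152, 81, 116), (153, 88, 130), (154, 94, 130), (155, 110, 137), (156, 123, 145), (157, 172, 144), (158, 173, 139), (159, 171, 136)]
340 [(136, 190, 138), (137, 188, 138), (138, 185, 138), (139, 178, 139), (140, 177, 140), (141, 181, 142), (142, 188, 137), (143, 212, 121), (144, 227, 115), (145, 227, 112), (146, 226, 114), (147, 219, 115), (148, 219, 113), (149, 220, 111), (150, 197, 119), (151, 103, 124), (152, 82, 118), (153, 83, 114), (154, 78, 128), (155, 81, 123), (156, 93, 126), (157, 109, 138), (158, 134, 147), (159, 190, 134)]
380 [(136, 188, 142), (137, 189, 140), (138, 185, 142), (139, 188, 140), (140, 193, 137), (141, 196, 138), (142, 196, 138), (143, 196, 138), (144, 215, 116), (145, 235, 93), (146, 236, 104), (147, 233, 109), (148, 232, 109), (149, 232, 110), (150, 234, 107), (151, 228, 112), (152, 181, 117), (153, 99, 124), (154, 84, 121), (155, 88, 125), (156, 83, 120), (157, 86, 125), (158, 95, 132), (159, 114, 145)]
[(120, 166, 138), (121, 165, 138), (122, 177, 130), (123, 201, 124), (124, 224, 115), (125, 226, 115), (126, 229, 110), (127, 231, 110), (128, 231, 109), (129, 204, 115), (130, 92, 127), (131, 70, 117), (132, 68, 120), (133, 66, 124), (134, 76, 111), (135, 73, 126), (136, 74, 128), (137, 91, 137), (138, 143, 134), (139, 148, 138), (140, 165, 138), (141, 164, 141)]
[[ 640.  339.   50.]
 [ 607. -352.   50.]
 [ 628. -353.   50.]
 [ 659.  356.   50.]] [[ 658.  358.    0.]
 [ 624. -365.    0.]]
```

View pics/s1.png

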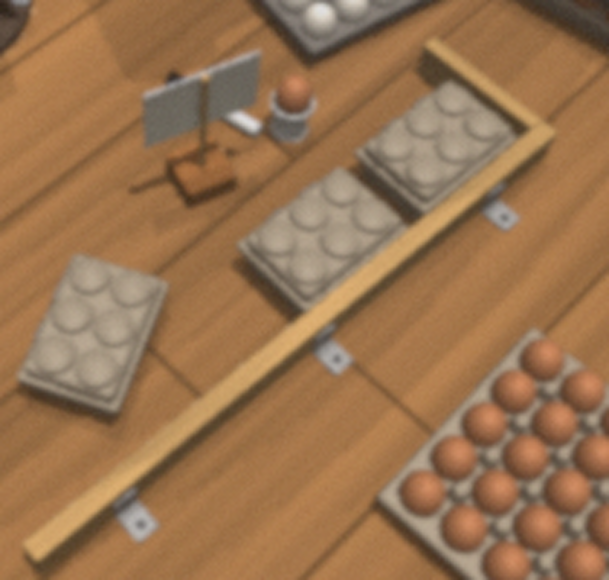

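C is at about crop (95,335) in the scene view, and the sign leans over its foot at (200,170), clear of the row's right end. The bright band is the rail's top face. I'll compute rail-frame numbers from that edge.

```bash
cat >> h.py <<'E'
import pickle,os
def railfit():
    c=pickle.load(open("top0.pkl","rb"))
    P=cast(c,[(290,148.2),(340,150.6),(380,152.5)],50)[:,:2];B=cast(c,[(129.3,185)],50)[0,:2]
    d=P[0]-P[2];d/=np.linalg.norm(d);n=np.array([d[1],-d[0]])
    o=P[1]+d*((B-P[1])@d);return o,n,d
def torail(p,o,n,d): q=np.atleast_2d(p)[:,:2]-o;return np.c_[q@n,q@d]
E
python3 - <<'E'
from h import *
o,n,d=railfit();print("corner",o,"yaw",np.degrees(np.arctan2(n[1],n[0])))
c=pickle.load(open("top0.pkl","rb"));s=pickle.load(open("scene0.pkl","rb"))
for b in ([[290.6,191.2],[341.8,165.6],[359.6,201.2],[308.4,226.8]],[[203.8,183.7],[205.6,144.8],[262.8,147.6],[261,186.4]],[[136.8,180.8],[138.7,142.1],[197.4,145.1],[195.5,183.8]]):
    print("top",torail(cast(c,b,41),o,n,d).round().tolist())
f=lambda L:np.array(L)/2.9+[230,130]
print("scene C",torail(cast(s,f([(75,255),(167,285),(118,412),(20,378)]),45),o,n,d).round().tolist())
print("scene rail inner corner,end",torail(cast(s,f([(522,128),(25,546)]),50),o,n,d).round().tolist())
print("sign foot",torail(cast(s,f([(202,178)]),10),o,n,d).round(),"sign top ends",torail(cast(s,f([(145,97),(260,55)]),175),o,n,d).round().tolist(),
 "cup",torail(cast(s,f([(292,130)]),10),o,n,d).round())
print("tcp",torail(env.state()["eef_pos"],o,n,d))
E
```

```text
corner [644.38834007 341.93926648] yaw -2.8634622457877206
top [[-116.0, -424.0], [-38.0, -557.0], [-133.0, -606.0], [-208.0, -475.0]]
top [[-107.0, -193.0], [1.0, -188.0], [1.0, -343.0], [-107.0, -345.0]]
top [[-109.0, -15.0], [-1.0, -7.0], [-1.0, -166.0], [-109.0, -171.0]]
scene C [[-205.0, -477.0], [-116.0, -428.0], [-42.0, -553.0], [-131.0, -602.0]]
scene rail inner corner,end [[-9.0, -7.0], [5.0, -697.0]]
sign foot [[-208. -298.]] sign top ends [[-235.0, -354.0], [-200.0, -232.0]] cup [[-191. -177.]]
tcp [[-501.87957924  238.58232477]]
```

>>> servo_tool(
  plan=[
    [0,0,-0.03,0,0,-5.8,85],
    [0,0,-0.03,0,0,-5.9,85],
  ],
)

```text
t: 0.32
eef_pos: [154.4, 603.3, 269.2]
tcp_rot: [-3.13, -0.004, 3.098]
ft_force: [-0.2, 0.1, 1.1]
opening: 0.914
```

>>> servo_tool(
  plan=[
    [-0.036,-0.02,0,0,0,0,85],
    [-0.036,-0.02,0,0,0,0,85],
    [-0.036,-0.02,0,0,0,0,85],
    [-0.036,-0.02,0,0,0,0,85],
    [-0.036,-0.02,0,0,0,0,85],
    [-0.036,-0.02,0,0,0,0,85],
    [-0.036,-0.02,0,0,0,0,85],
    [-0.036,-0.02,0,0,0,0,85],
  ],
)

```text
t: 0.98
eef_pos: [437.0, 434.1, 274.9]
tcp_rot: [-3.137, -0.002, 3.118]
ft_force: [0.1, 0.7, -0.2]
opening: 0.851
```

>>> servo_tool(
  plan=[
    [0,-0.041,0,0,0,0,85],
    [0,-0.041,0,0,0,0,85],
    [0,-0.041,0,0,0,0,85],
    [0,-0.041,0,0,0,0,85],
    [0,-0.041,0,0,0,0,85],
    [0,-0.041,0,0,0,0,85],
    [0,-0.041,0,0,0,0,85],
    [0,-0.041,0,0,0,0,85],
  ],
)

```text
t: 1.65
eef_pos: [432.4, 101.1, 272.2]
tcp_rot: [-3.135, -0.005, 3.116]
ft_force: [1.3, 0.3, 0.5]
opening: 0.851
```

```bash
cat > w.py <<'E'
from h import *
s=env.state();o,n,d=railfit();print("rail tcp",torail(s["eef_pos"],o,n,d).round(1),"z",round(s["eef_pos"][2],1),"yaw rel",round((np.degrees(s["tcp_rot"][2])+2.86)%360,1),"rot",s["tcp_rot"].round(3),"F rail",round(float(s["ft_force"][:2]@n),1),round(float(s["ft_force"][:2]@d),1),round(float(s["ft_force"][2]),1),"t",s["t"])
E
python3 w.py
```

```text
rail tcp [[-199.7 -251.2]] z 272.2 yaw rel 181.4 rot [-3.135 -0.005  3.116] F rail 1.3 0.3 0.5 t 1.65
```

>>> servo_tool(
  plan=[
    [0.005,-0.04,0,0,0,1.4,85],
    [0.005,-0.04,0,0,0,0,85],
    [0.005,-0.04,0,0,0,0,85],
    [0.005,-0.04,0,0,0,0,85],
    [0.005,-0.04,0,0,0,0,85],
    [0.01,-0.035,0,0,0,0,85],
    [0.01,-0.03,0,0,0,0,85],
  ],
)

```text
t: 2.23
eef_pos: [370.7, -172.2, 274.4]
tcp_rot: [-3.135, -0.003, 3.091]
ft_force: [0.6, 0.7, -0.2]
opening: 0.85
```

```bash
python3 w.py
```

```text
rail tcp [[-247.7 -527.2]] z 274.4 yaw rel 180.0 rot [-3.135e+00 -3.000e-03  3.091e+00] F rail 0.6 0.8 -0.2 t 2.2333
```

>>> servo_tool(
  plan=[
    [0,0,0.04,0,0,0,85],
    [0,0,0.04,0,0,0,85],
    [0,0,0.04,0,0,0,85],
    [0,0,0.04,0,0,0,85],
    [0,0,0.04,0,0,0,85],
    [0,0,0.03,0,0,0,85],
    [0,0,0.02,0,0,0,85],
  ],
)

```text
t: 2.82
eef_pos: [371.4, -184.8, 20.8]
tcp_rot: [-3.124, 0.012, 3.079]
ft_force: [-0.3, -0.9, 0.2]
opening: 0.853
```

```bash
python3 w.py
```

```text
rail tcp [[-246.3 -539.7]] z 20.8 yaw rel 179.3 rot [-3.124  0.012  3.079] F rail -0.2 -1.0 0.2 t 2.8167
```

>>> servo_tool(
  plan=[
    [0,0.014,-0.005,-1.0,0.7,-0.7,85],
    [-0.01,0,0,0,0,0,85],
    [-0.01,0,0,0,0,0,85],
    [-0.01,0,0,0,0,0,85],
  ],
)

```text
t: 3.15
eef_pos: [401.3, -171.4, 20.4]
tcp_rot: [3.136, -0.009, 3.09]
ft_force: [-2.3, 0.5, 0.7]
opening: 0.849
```

```bash
python3 w.py
```

```text
rail tcp [[-217.1 -524.8]] z 20.4 yaw rel 179.9 rot [ 3.136 -0.009  3.09 ] F rail -2.3 0.4 0.7 t 3.15
```

>>> servo_tool(
  plan=[
    [-0.006,0,0,0,0,0,85],
    [-0.006,0,0,0,0,0,85],
    [-0.006,0,0,0,0,0,85],
    [-0.006,0,0,0,0,0,85],
    [-0.006,0,0,0,0,0,85],
    [-0.006,0,0,0,0,0,85],
    [-0.006,0,0,0,0,0,85],
    [-0.006,0,0,0,0,0,85],
  ],
)

```text
t: 3.82
eef_pos: [456.1, -174.9, 22.4]
tcp_rot: [3.139, -0.006, 3.091]
ft_force: [-2.4, 1.0, -0.8]
opening: 0.849
```

```bash
python3 w.py; python3 - <<'E'
from h import *
a=env.read_camera("top")["img"][110:260,110:410];b=env.read_camera("scene")["img"][110:350,190:450]
cv2.imwrite("pics/m1.png",np.hstack([cv2.resize(a,(400,200)),cv2.resize(b,(400,370))[:200]]) if 0 else np.vstack([cv2.resize(a,(500,250)),cv2.resize(b,(500,350))]))
E
```

```text
rail tcp [[-162.3 -525.6]] z 22.4 yaw rel 180.0 rot [ 3.139 -0.006  3.091] F rail -2.4 0.9 -0.8 t 3.8167
```

View pics/m1.png

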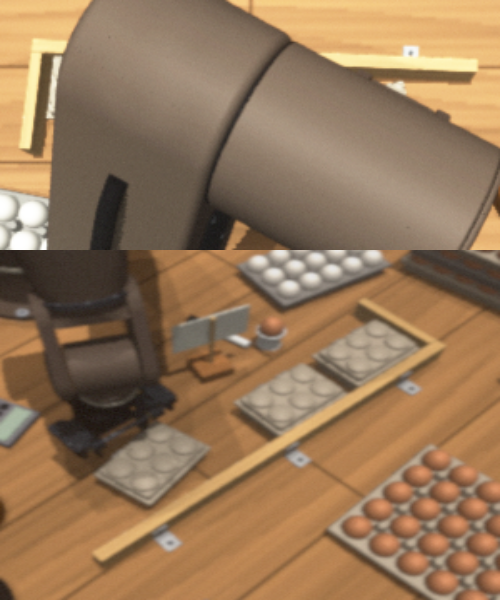

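Scene view: C has squared up against the fingers, with its face parallel to the rail at (150,465). The sign and row are untouched. I'll continue to the rail.

>>> servo_tool(
  plan=[
    [-0.006,0,0,0,0,0,85],
    [-0.006,0,0,0,0,0,85],
    [-0.006,0,0,0,0,0,85],
    [-0.005,0,0,0,0,0,85],
    [-0.004,0,0,0,0,0,85],
    [-0.004,0,0,0,0,0,85],
    [-0.003,0,0,0,0,0,85],
  ],
)

```text
t: 4.5
eef_pos: [492.3, -176.3, 22.1]
tcp_rot: [3.138, -0.008, 3.091]
ft_force: [-3.1, 1.3, 2.8]
opening: 0.854
```

```bash
python3 w.py
```

```text
rail tcp [[-126.  -525.1]] z 22.1 yaw rel 180.0 rot [ 3.138 -0.008  3.091] F rail -3.2 1.2 2.8 t 4.5
```

>>> servo_tool(
  plan=[
    [-0.003,0,0,0,0,0,85],
    [-0.003,0,0,0,0,0,85],
  ],
)

```text
t: 4.67
eef_pos: [498.8, -176.4, 22.0]
tcp_rot: [3.138, -0.008, 3.092]
ft_force: [-3.8, 2.3, 2.9]
opening: 0.848
```

```bash
python3 w.py
```

```text
rail tcp [[-119.6 -525. ]] z 22.0 yaw rel 180.0 rot [ 3.138 -0.008  3.092] F rail -3.9 2.1 2.9 t 4.6667
```

>>> servo_tool(
  plan=[
    [-0.002,0,0,0,0,0,85],
    [-0.002,0,0,0,0,0,85],
  ],
)

```text
t: 4.83
eef_pos: [501.3, -176.4, 22.0]
tcp_rot: [3.137, -0.013, 3.092]
ft_force: [-26.3, -6.7, 17.5]
opening: 0.845
```

>>> servo_tool(
  plan=[
    [-0.002,0,0,0,0,0,85],
  ],
)

```text
t: 4.92
eef_pos: [501.1, -176.4, 22.0]
tcp_rot: [3.136, -0.018, 3.092]
ft_force: [-19.0, -3.7, 13.1]
opening: 0.849
```

```bash
python3 w.py
```

```text
rail tcp [[-117.2 -524.8]] z 22.0 yaw rel 180.0 rot [ 3.136 -0.018  3.092] F rail -18.7 -4.7 13.1 t 4.9167
```

C is against the rail, since the force rose to about 20 N and TCP stopped at -117. Now I'll back off, lift, and turn 90°.

>>> servo_tool(
  plan=[
    [0.015,0,0,0,0,0,70],
    [0.02,0,0,0,0,0,70],
    [0.01,0,-0.03,0,-1.0,0,60],
    [0,0,-0.04,0,0,0,50],
    [0,0,-0.03,0,0,0,50],
    [0,0,0,0,0,7.1,50],
    [0,0,0,0,0,7.1,50],
    [0,0,0,0,0,7.1,50],
  ],
)

```text
t: 5.58
eef_pos: [459.3, -178.2, 128.2]
tcp_rot: [3.137, 0.011, 2.711]
ft_force: [0.5, 0.5, -0.1]
opening: 0.504
```

>>> servo_tool(
  plan=[
    [0,0,0,0,0,7.1,50],
    [0,0,0,0,0,7.1,50],
    [0,0,0,0,0,7.1,50],
    [0,0,0,0,0,7.1,50],
    [0,0,0,0,0,7.1,50],
    [0,0,0,0,0,7.1,50],
    [0,0,0,0,0,7.1,50],
    [0,0,0,0,0,7.1,50],
  ],
)

```text
t: 6.25
eef_pos: [466.1, -182.4, 131.3]
tcp_rot: [3.114, 0.013, 1.711]
ft_force: [1.2, -0.7, -1.0]
opening: 0.501
```

```bash
python3 w.py
```

```text
rail tcp [[-151.9 -532.6]] z 131.3 yaw rel 100.9 rot [3.114 0.013 1.711] F rail 1.2 -0.6 -1.0 t 6.25
```

>>> servo_tool(
  plan=[
    [0,0,0,1.6,0.7,5.4,50],
    [0,0,0,0,0,5.5,50],
    [-0.03,0.02,0,0,0,0,50],
    [-0.03,0.02,0,0,0,0,50],
    [-0.03,0.02,0,0,0,0,50],
    [-0.02,0.018,0,0,0,0,50],
  ],
)

```text
t: 6.75
eef_pos: [540.6, -300.3, 133.7]
tcp_rot: [3.135, 0.003, 1.502]
ft_force: [-0.2, 0.8, 0.2]
opening: 0.498
```

```bash
python3 w.py; python3 - <<'E'
from h import *
b=env.read_camera("scene");pickle.dump(b,open("scene2.pkl","wb"))
cv2.imwrite("pics/m2.png",cv2.resize(b["img"][130:330,200:440],None,fx=3,fy=3,interpolation=cv2.INTER_CUBIC))
E
```

```text
rail tcp [[ -71.6 -646.6]] z 133.7 yaw rel 88.9 rot [3.135e+00 3.000e-03 1.502e+00] F rail -0.3 0.8 0.2 t 6.75
```

View pics/m2.png

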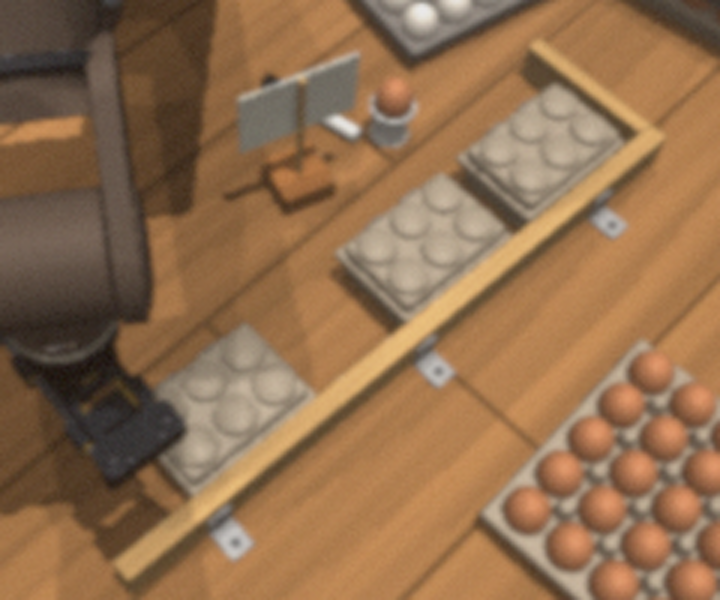

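C is square against the rail, with its left-front corner at crop (245,325) and right-back at (190,490). The gripper stands beyond its right end.

```bash
python3 - <<'E'
from h import *
o,n,d=railfit();c=pickle.load(open("scene2.pkl","rb"));f=lambda L:np.array(L)/3+[200,130]
print(torail(cast(c,f([(245,325),(312,395)]),43),o,n,d).round(),torail(cast(c,f([(190,492)]),60),o,n,d).round())
print("A,B left/right front",torail(cast(c,f([(555,87),(460,158),(440,178),(338,255)]),43),o,n,d).round().tolist())
E
```

```text
[[-103. -462.]
 [  -6. -462.]] [[  -1. -610.]]
A,B left/right front [[-105.0, -16.0], [-106.0, -163.0], [-102.0, -197.0], [-102.0, -341.0]]
```

>>> servo_tool(
  plan=[
    [0,0.012,0,0.4,0,-1.1,50],
    [0,0,0.035,0,0,0,50],
    [0,0,0.03,0,0,0,50],
  ],
)

```text
t: 7.05
eef_pos: [561.5, -310.9, 72.7]
tcp_rot: [3.125, 0.013, 1.517]
ft_force: [0.7, 0.2, -1.0]
opening: 0.497
```

>>> servo_tool(
  plan=[
    [0,0,0.025,0.9,0.7,0,50],
    [0,0,0.02,0,0,0,50],
  ],
)

```text
t: 7.22
eef_pos: [563.3, -312.4, 25.0]
tcp_rot: [3.138, 0.002, 1.516]
ft_force: [0.0, -0.2, -0.3]
opening: 0.502
```

```bash
python3 w.py
```

```text
rail tcp [[ -48.3 -657.6]] z 25.0 yaw rel 89.7 rot [3.138e+00 2.000e-03 1.516e+00] F rail 0.0 -0.2 -0.3 t 7.2167
```

>>> servo_tool(
  plan=[
    [0.012,0,0,0,0,0,50],
    [0.012,0,0,0,0,0,50],
    [0.006,0,0,0,0,0,50],
    [0.006,0,0,0,0,0,50],
    [0.006,0,0,0,0,0,50],
    [0.006,0,0,0,0,0,50],
    [0.006,0,0,0,0,0,50],
    [0.006,0,0,0,0,0,50],
  ],
)

```text
t: 7.88
eef_pos: [568.5, -247.9, 26.8]
tcp_rot: [3.133, 0.006, 1.516]
ft_force: [-0.6, -2.0, -2.0]
opening: 0.497
```

```bash
python3 w.py
```

```text
rail tcp [[ -46.3 -592.9]] z 26.8 yaw rel 89.7 rot [3.133 0.006 1.516] F rail -0.5 -2.1 -2.0 t 7.8833
```

>>> servo_tool(
  plan=[
    [0.006,0,0,0,0,0,50],
    [0.006,0,0,0,0,0,50],
    [0.006,0,0,0,0,0,50],
    [0.006,0,0,0,0,0,50],
  ],
)

```text
t: 8.22
eef_pos: [570.1, -221.6, 27.5]
tcp_rot: [3.132, 0.006, 1.516]
ft_force: [-0.6, -3.4, -0.8]
opening: 0.501
```

```bash
python3 w.py
```

```text
rail tcp [[ -46.  -566.6]] z 27.5 yaw rel 89.7 rot [3.132 0.006 1.516] F rail -0.4 -3.4 -0.8 t 8.2167
```

>>> servo_tool(
  plan=[
    [0.006,0,0,0,0,0,50],
    [0.006,0,0,0,0,0,50],
    [0.006,0,0,0,0,0,50],
    [0.006,0,0,0,0,0,50],
    [0.006,0,0,0,0,0,50],
    [0.006,0,0,0,0,0,50],
    [0.006,0,0,0,0,0,50],
    [0.006,0,0,0,0,0,50],
  ],
)

```text
t: 8.88
eef_pos: [572.6, -169.4, 27.4]
tcp_rot: [3.133, 0.007, 1.516]
ft_force: [-2.3, -4.3, 1.6]
opening: 0.499
```

>>> servo_tool(
  plan=[
    [0.005,0,0,0,0,0,50],
    [0.005,0,0,0,0,0,50],
    [0.005,0,0,0,0,0,50],
  ],
)

```text
t: 9.13
eef_pos: [573.4, -153.0, 27.4]
tcp_rot: [3.133, 0.008, 1.517]
ft_force: [-2.5, -7.1, 1.6]
opening: 0.498
```

```bash
python3 w.py; python3 - <<'E'
from h import *
b=env.read_camera("scene")
cv2.imwrite("pics/m3.png",cv2.resize(b["img"][130:330,200:440],None,fx=3,fy=3,interpolation=cv2.INTER_CUBIC))
E
```

```text
rail tcp [[ -46.2 -497.8]] z 27.4 yaw rel 89.8 rot [3.133 0.008 1.517] F rail -2.1 -7.3 1.6 t 9.1333
```

View pics/m3.png

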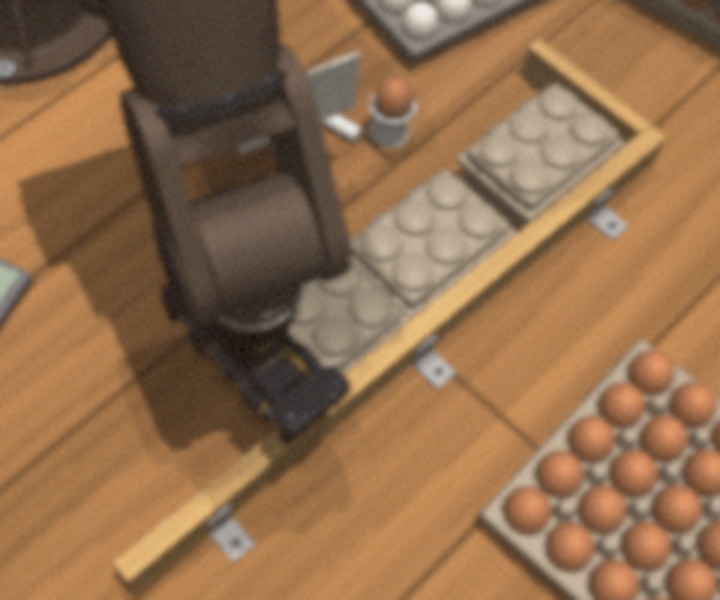

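Scene view: C is flush with B at crop (410,300), and both slide along the rail. A still has its gap at (520,215). The sign is undisturbed.

>>> servo_tool(
  plan=[
    [0.005,0,0,0,0,0,50],
    [0.005,0,0,0,0,0,50],
    [0.005,0,0,0,0,0,50],
    [0.005,0,0,0,0,0,50],
  ],
)

```text
t: 9.52
eef_pos: [574.3, -132.5, 27.4]
tcp_rot: [3.133, 0.01, 1.518]
ft_force: [-2.8, -9.5, 2.1]
opening: 0.501
```

```bash
python3 w.py
```

```text
rail tcp [[ -46.3 -477.3]] z 27.4 yaw rel 89.8 rot [3.133 0.01  1.518] F rail -2.3 -9.7 2.1 t 9.5167
```

>>> servo_tool(
  plan=[
    [0.003,0,0,0,0,0,50],
    [0.003,0,0,0,0,0,50],
    [0.003,0,0,0,0,0,50],
  ],
)

```text
t: 9.77
eef_pos: [574.8, -124.2, 27.5]
tcp_rot: [3.133, 0.012, 1.52]
ft_force: [-2.9, -10.9, 0.2]
opening: 0.496
```

```bash
python3 w.py
```

```text
rail tcp [[ -46.2 -469.1]] z 27.5 yaw rel 89.9 rot [3.133 0.012 1.52 ] F rail -2.4 -11.0 0.2 t 9.7667
```

>>> servo_tool(
  plan=[
    [0.003,0,0,0,0,0,50],
    [0.003,0,0,0,0,0,50],
  ],
)

```text
t: 9.93
eef_pos: [575.0, -119.2, 27.4]
tcp_rot: [3.133, 0.014, 1.521]
ft_force: [-2.5, -10.8, 1.0]
opening: 0.495
```

>>> servo_tool(
  plan=[
    [0.002,0,0,0,0,0,50],
    [0.002,0,0,0,0,0,50],
  ],
)

```text
t: 10.1
eef_pos: [575.1, -116.0, 27.5]
tcp_rot: [3.133, 0.016, 1.522]
ft_force: [-2.7, -10.1, 1.1]
opening: 0.499
```

```bash
python3 w.py
```

```text
rail tcp [[ -46.3 -460.8]] z 27.5 yaw rel 90.0 rot [3.133 0.016 1.522] F rail -2.2 -10.2 1.1 t 10.1
```

>>> servo_tool(
  plan=[
    [0.002,0,0,0,0,0,50],
    [0.002,0,0,0,0,0,50],
  ],
)

```text
t: 10.27
eef_pos: [575.3, -115.3, 27.6]
tcp_rot: [3.132, 0.02, 1.524]
ft_force: [-7.0, -28.2, -0.3]
opening: 0.498
```

>>> servo_tool(
  plan=[
    [0.002,0,0,0,0,0,50],
    [0.002,0,0,0,0,0,50],
  ],
)

```text
t: 10.43
eef_pos: [575.2, -115.5, 27.6]
tcp_rot: [3.132, 0.025, 1.524]
ft_force: [-4.4, -21.7, 0.3]
opening: 0.5
```

```bash
python3 w.py
```

```text
rail tcp [[ -46.2 -460.3]] z 27.6 yaw rel 90.2 rot [3.132 0.025 1.524] F rail -3.3 -21.9 0.3 t 10.4333
```

The force rose to about 25 N at TCP y = -460, where three cartons (450 mm) plus half a finger should end. I'll retreat and look.

>>> servo_tool(
  plan=[
    [-0.01,0,0,0,0,0,50],
    [-0.02,0,0,0,0,0,50],
    [-0.03,0,0,0,0,0,50],
    [0,0,-0.04,0,1.4,0,50],
    [0,0,-0.04,0,0,0,50],
    [0,0,-0.04,0,0,0,50],
    [0,0,-0.04,0,0,0,50],
    [-0.04,0,-0.01,0,0,0,50],
  ],
)

```text
t: 11.1
eef_pos: [568.5, -210.9, 200.4]
tcp_rot: [3.14, -0.011, 1.525]
ft_force: [0.4, 0.1, -0.1]
opening: 0.5
```

>>> servo_tool(
  plan=[
    [-0.041,0,0,0,0,0,50],
    [-0.041,0,0,0,0,0,50],
    [-0.041,0,0,0,0,0,50],
    [-0.041,0,0,0,0,0,50],
    [-0.041,0,0,0,0,0,50],
    [-0.041,0,0,0,0,0,50],
    [-0.041,0,0,0,0,0,50],
    [0,0,0,0,0,0,50],
  ],
)

```text
t: 11.77
eef_pos: [557.3, -508.2, 204.1]
tcp_rot: [3.125, -0.011, 1.526]
ft_force: [1.2, -0.2, -0.1]
opening: 0.5
```

```bash
python3 w.py; python3 - <<'E'
from h import *
a=env.read_camera("top");b=env.read_camera("scene");pickle.dump((a,b),open("fin.pkl","wb"))
A=cv2.resize(a["img"][125:215,118:318],(660,297),interpolation=cv2.INTER_CUBIC)
B=cv2.resize(b["img"][140:262,280:550][:, :220],(660,300) if 0 else (541,300),interpolation=cv2.INTER_CUBIC)
B=cv2.copyMakeBorder(B,0,0,0,119,cv2.BORDER_CONSTANT)
cv2.imwrite("pics/f1.png",np.vstack([A,B]))
a0=pickle.load(open("top0.pkl","rb"))["img"]
dd=cv2.absdiff(a0,a["img"]).max(2)
for nm,(u,v,r) in dict(sign=(235,222,14),cup=(192,218,12),tray=(110,252,40),tape=(427,225,18),pen=(211,248,15),dish=(459,172,18),calc=(373,287,22)).items(): print(nm,dd[v-r:v+r,u-r:u+r].mean().round(1))
E
```

```text
rail tcp [[ -44.5 -853.4]] z 204.1 yaw rel 90.3 rot [ 3.125 -0.011  1.526] F rail 1.2 -0.1 -0.1 t 11.7667
sign 42.1
cup 41.0
tray 42.7
tape 62.7
pen 42.7
dish 67.4
calc 37.3
```

View pics/f1.png

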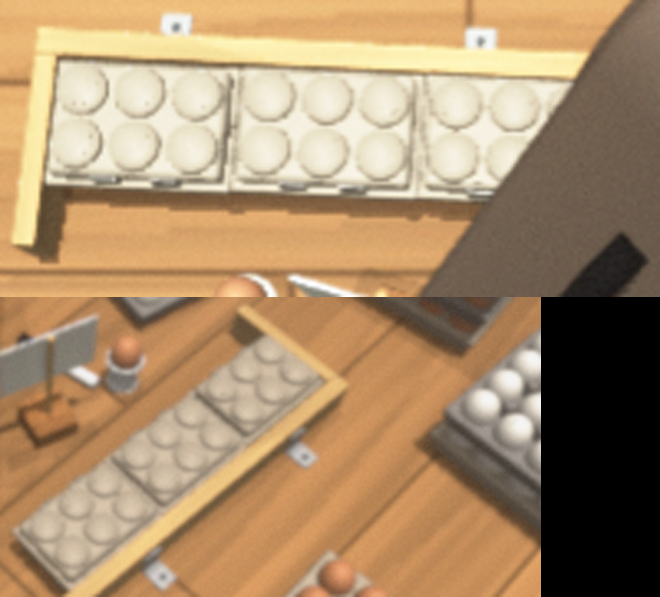

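The picture shows all three cartons touching each other and the end board, with backs along the rail. The sign and cup still stand. I'll clear the arm from the top view and check the front line numerically.

>>> servo_tool(
  plan=[
    [-0.01,-0.04,0,0,0,0,50],
    [-0.01,-0.04,0,0,0,0,50],
    [-0.01,-0.04,0,0,0,0,50],
    [-0.01,-0.04,0,0,0,0,50],
    [-0.01,-0.04,0,0,0,0,50],
    [-0.01,-0.04,0,0,0,0,50],
    [-0.01,-0.04,0,0,0,0,50],
    [0,0,0,0,0,0,50],
  ],
)

```text
t: 12.53
eef_pos: [274.5, -549.9, 197.1]
tcp_rot: [3.121, -0.018, 1.544]
ft_force: [1.0, -1.1, 0.9]
opening: 0.5
```

```bash
python3 w.py; python3 - <<'E'
from h import *
o,n,d=railfit()
a=env.read_camera("top");b=env.read_camera("scene")
hsv=cv2.cvtColor(a["img"],cv2.COLOR_BGR2HSV)
# front edge: strongest saturation step per column; back rail edge: strongest V drop
S=cv2.GaussianBlur(hsv[...,1].astype(float),(3,1),0)
for k,(u0,u1) in dict(A=(140,186),B=(196,240),C=(252,296)).items():
    P=[]
    for u in range(u0,u1,2):
        v0=int(178+(u-140)*0.045); col=S[v0-2:v0+16,u]; i=np.where((col[:-1]<85)&(col[1:]>=85))[0]
        if len(i): i=i[0];P.append((u,v0-2+i+(85-col[i])/(col[i+1]-col[i])))
    q=torail(cast(a,P,41),o,n,d);f=np.polyfit(q[:,1],q[:,0],1)
    print(k,"front x med",np.median(q[:,0]).round(1),"angle",np.degrees(np.arctan(f[0])).round(2),"sd",(q[:,0]-np.polyval(f,q[:,1])).std().round(1),len(q))
A=cv2.resize(a["img"][130:310,60:480],(800,343),interpolation=cv2.INTER_CUBIC)
B=cv2.resize(b["img"][140:270,270:450],(355,256),interpolation=cv2.INTER_CUBIC)
B2=cv2.resize(b["img"][100:420,130:450],(256,256))
cv2.imwrite("pics/f2.png",np.vstack([A,cv2.copyMakeBorder(np.hstack([B,B2]),0,0,0,189,cv2.BORDER_CONSTANT)]))
# shift of bystanders by phase correlation
a0=cv2.cvtColor(pickle.load(open("top0.pkl","rb"))["img"],6).astype(np.float32);a1=cv2.cvtColor(a["img"],6).astype(np.float32)
b0=cv2.cvtColor(pickle.load(open("scene0.pkl","rb"))["img"],6).astype(np.float32);b1=cv2.cvtColor(b["img"],6).astype(np.float32)
for nm,(u,v,r) in dict(sign=(238,225,20),cup=(192,218,12),tray=(110,252,40),tape=(427,225,22),pen=(211,248,22),dish=(459,172,24),calc=(373,287,30)).items():
    t=a0[v-r:v+r,u-r:u+r];w=a1[v-r-6:v+r+6,u-r-6:u+r+6];m=cv2.minMaxLoc(cv2.matchTemplate(w,t,cv2.TM_CCOEFF_NORMED));print(nm,round(m[1],2),(m[3][0]-6,m[3][1]-6))
E
```

```text
rail tcp [[-324.8 -909.2]] z 197.1 yaw rel 91.3 rot [ 3.121 -0.018  1.544] F rail 1.1 -1.0 0.9 t 12.5333
A front x med -109.4 angle -0.13 sd 0.2 23
B front x med -106.7 angle -0.29 sd 0.2 22
C front x med -104.8 angle -0.32 sd 0.2 22
sign 0.99 (0, 0)
cup 0.99 (0, 0)
tray 0.96 (0, 0)
tape 0.2 (-6, 4)
pen 0.99 (0, 0)
dish 0.93 (0, 0)
calc 0.15 (6, -6)
```

View pics/f2.png

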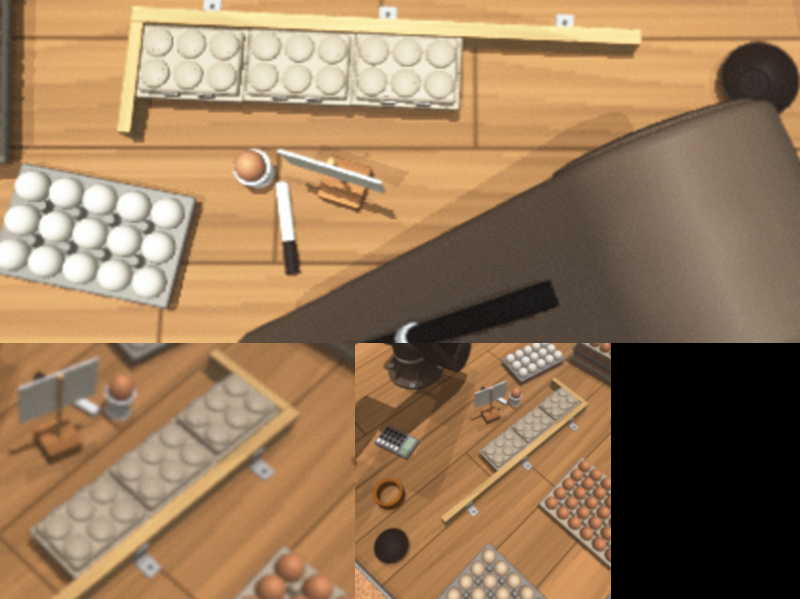

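Everything still stands. The sign, cup, tray, pen and dish show zero shift. Tape and calculator are hidden by the arm in the top view, but the scene view shows them in place. A's front reads about 2 mm further out than B's, so I'll check whether that's rail-line bias by fitting the rail edge along its whole length.

```bash
python3 - <<'E'
from h import *
o,n,d=railfit();a=env.read_camera("top");V=cv2.cvtColor(a["img"],6).astype(float)
print(*[(u,V[int(138+(u-140)*.047):int(138+(u-140)*.047)+12,u].astype(int).tolist()) for u in (160,215,275,340)],sep="\n")
P=[]
for u in list(range(146,390,4)):
    v0=int(133+(u-140)*.047)
    col=V[v0:v0+14,u]; pk=col[2:8].max(); 
    i=[j for j in range(5,13) if col[j]>=.75*pk>col[j+1]]
    if i: j=i[0];P.append((u,v0+j+(col[j]-.75*pk)/(col[j]-col[j+1])))
q=torail(cast(a,P,50),o,n,d)
for lo,hi in ((-150,0),(-300,-150),(-450,-300),(-700,-450)):
    m=(q[:,1]>lo)&(q[:,1]<hi);print(lo,hi,m.sum(),np.median(q[m,0]).round(1))
E
```

```text
(160, [223, 222, 222, 215, 176, 105, 150, 202, 214, 218, 222, 227])
(215, [229, 230, 231, 218, 133, 157, 212, 213, 220, 226, 228, 230])
(275, [234, 234, 232, 224, 145, 204, 216, 218, 222, 226, 228, 231])
(340, [216, 215, 218, 200, 98, 79, 85, 80, 86, 89, 105, 129])
-150 0 12 -0.6
-300 -150 14 -0.2
-450 -300 14 0.0
-700 -450 21 1.2
```

The dark slit behind A is about 3–4 mm and about 1–2 mm behind B, while C, which was pressed, has the narrowest. I'll press A and B back gently. First I'll estimate the wrist's height over the sign from the earlier view, with the arm near that pose.

```bash
python3 - <<'E'
from h import *
o,n,d=railfit()
c=pickle.load(open("scene2.pkl","rb"))
R=np.array(c["R"]);t=np.array(c["t"]).ravel();cam=-R.T@t
f=lambda L:np.array(L)/3+[200,130]
T=np.array([573.4,-153,0]);u=T/np.linalg.norm(T);nn=np.array([-u[1],u[0],0])
for nm,p in dict(disc=(255,320),cyl_mid=(265,235),cyl_top=(250,185),ribbon=(220,105),fork_r_low=(335,275),forearm_top=(195,20)).items():
    for off in ((0,) if nm!="fork_r_low" else (0,70)):
        r=(cast(c,f([p]),0)[0]-cam);s=(off-cam@nn)/(r@nn);X=cam+s*r;print(nm,off,"radial",round(X@u),"z",round(X[2]),"(tcp radial",round(np.linalg.norm(T)),"z 27)")
i=pickle.load(open("top0.pkl","rb"))
P=cast(i,[(206,210.5),(262,227.5)],178);print("sign top ends by top cam",P.round(),torail(P,o,n,d).round())
E
```

```text
disc 0 radial 597 z 186 (tcp radial 593 z 27)
cyl_mid 0 radial 615 z 346 (tcp radial 593 z 27)
cyl_top 0 radial 594 z 381 (tcp radial 593 z 27)
ribbon 0 radial 552 z 423 (tcp radial 593 z 27)
fork_r_low 0 radial 706 z 427 (tcp radial 593 z 27)
fork_r_low 70 radial 606 z 216 (tcp radial 593 z 27)
forearm_top 0 radial 520 z 478 (tcp radial 593 z 27)
sign top ends by top cam [[429. 119. 178.]
 [390.  -9. 178.]] [[-204. -233.]
 [-237. -364.]]
```

The fork bottom sits about 190 mm above the TCP. Pressing at z≈33, the arm passes about 40 mm above the sign's 180 mm top, and the body keeps about 45 mm from the board. I'll go in and press B first, then A.

>>> servo_tool(
  plan=[
    [0,0,-0.03,1.1,-0.9,-5,60],
    [0,0,-0.03,0,0,-7.1,60],
    [0,0,-0.025,0,0,-7.1,60],
    [0,0,0,0,0,-7.1,60],
    [0,0,0,0,0,-7.1,60],
    [0,0,0,0,0,-7.1,60],
    [0,0,0,0,0,-7.1,60],
    [0,0,0,0,0,-7.1,60],
  ],
)

```text
t: 13.35
eef_pos: [296.5, -541.4, 287.2]
tcp_rot: [3.137, 0.005, 2.516]
ft_force: [-0.5, -0.2, 0.4]
opening: 0.601
```

>>> servo_tool(
  plan=[
    [0,0,0,0,0,-7.1,60],
    [0,0,0,0,0,-7.1,60],
    [0,0,0,0,0,-7.1,60],
    [0,0,0,0,0,-6,60],
  ],
)

```text
t: 13.68
eef_pos: [306.1, -536.5, 287.3]
tcp_rot: [3.139, 0.009, 3.005]
ft_force: [-0.8, 0.0, 0.3]
opening: 0.601
```

```bash
python3 w.py
```

```text
rail tcp [[-293.9 -894.3]] z 287.3 yaw rel 175.0 rot [3.139 0.009 3.005] F rail -0.8 -0.0 0.3 t 13.6833
```

>>> servo_tool(
  plan=[
    [-0.01,0.039,0,0,0.5,-5,60],
    [-0.01,0.039,0,0,0,0,60],
    [-0.01,0.039,0,0,0,0,60],
    [-0.01,0.039,0,0,0,0,60],
    [-0.01,0.039,0,0,0,0,60],
    [-0.01,0.039,0,0,0,0,60],
    [-0.01,0.039,0,0,0,0,60],
    [-0.01,0.039,0,0,0,0,60],
  ],
)

```text
t: 14.35
eef_pos: [409.2, -221.5, 286.5]
tcp_rot: [3.137, 0.003, 3.119]
ft_force: [1.5, -0.9, 0.8]
opening: 0.597
```

>>> servo_tool(
  plan=[
    [-0.01,0.039,0,0,0,0,60],
    [-0.01,0.039,0,0,0,0,60],
    [-0.01,0.039,0,0,0,0,60],
    [-0.01,0.039,0,0,0,0,60],
    [-0.01,0.039,0,0,0,0,60],
    [-0.01,0.039,0,0,0,0,60],
    [-0.01,0.039,0,0,0,0,60],
    [0,0,0,0,0,0,60],
  ],
)

```text
t: 15.02
eef_pos: [482.9, 68.2, 290.2]
tcp_rot: [3.133, 0.01, -3.139]
ft_force: [0.0, 0.5, 0.9]
opening: 0.601
```

```bash
python3 w.py
```

```text
rail tcp [[-147.6 -281.4]] z 290.2 yaw rel 183.0 rot [ 3.133  0.01  -3.139] F rail -0.0 0.5 0.9 t 15.0167
```

>>> servo_tool(
  plan=[
    [0,0,0,0.5,0.6,3.0,60],
    [-0.009,0.028,0,0,0,0,60],
    [-0.009,0.028,0,0,0,0,60],
    [0,0,0.03,0,0,0,60],
    [0,0,0.03,0,0,0,60],
  ],
)

```text
t: 15.43
eef_pos: [504.7, 139.6, 234.1]
tcp_rot: [3.138, 0.01, 3.108]
ft_force: [0.2, -0.4, -1.4]
opening: 0.602
```

```bash
python3 w.py
```

```text
rail tcp [[-129.4 -209. ]] z 234.1 yaw rel 180.9 rot [3.138 0.01  3.108] F rail 0.3 -0.3 -1.4 t 15.4333
```

>>> servo_tool(
  plan=[
    [0.002,-0.018,0,0.2,0.6,0.9,60],
    [0,0,0.03,0,0,0,60],
    [0,0,0.03,0,0,0,60],
    [0,0,0.03,0,0,0,60],
    [0,0,0.025,0,0,0,60],
  ],
)

```text
t: 15.85
eef_pos: [500.4, 131.8, 114.7]
tcp_rot: [3.139, 0.003, 3.107]
ft_force: [0.4, -0.3, -0.1]
opening: 0.6
```

```bash
python3 w.py;  python3 - <<'E'
from h import *
b=env.read_camera("scene")
cv2.imwrite("pics/m4.png",cv2.resize(b["img"][60:300,250:450],None,fx=2.5,fy=2.5,interpolation=cv2.INTER_CUBIC))
E
```

```text
rail tcp [[-133.3 -217.1]] z 114.7 yaw rel 180.9 rot [3.139e+00 3.000e-03 3.107e+00] F rail 0.5 -0.3 -0.1 t 15.85
```

View pics/m4.png

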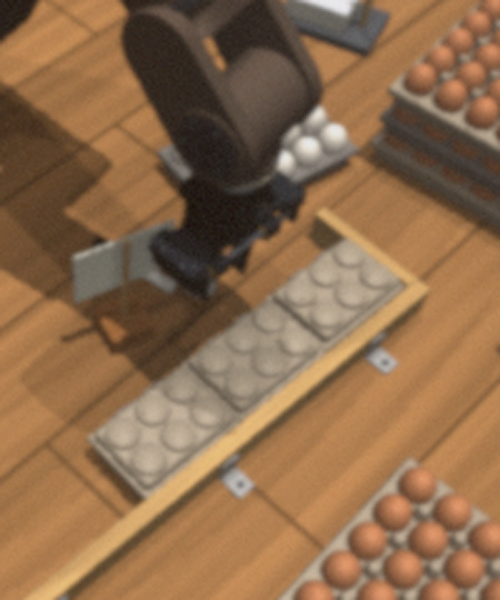

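The gripper is above the row's front between the row and the sign at (120,265), which is still upright. I'll descend and press B.

>>> servo_tool(
  plan=[
    [-0.002,-0.006,0.02,0,0,0.9,60],
    [0,0,0.025,0,0,0,60],
    [0,0,0.02,0,0,0,60],
    [0,0,0.01,0,0,0,60],
  ],
)

```text
t: 16.23
eef_pos: [500.6, 131.4, 35.3]
tcp_rot: [3.139, -0.001, 3.098]
ft_force: [0.3, 0.1, -0.6]
opening: 0.604
```

```bash
python3 w.py
```

```text
rail tcp [[-133.1 -217.5]] z 35.3 yaw rel 180.4 rot [ 3.139e+00 -1.000e-03  3.098e+00] F rail 0.3 0.1 -0.6 t 16.2333
```

>>> servo_tool(
  plan=[
    [-0.005,-0.004,0.003,0,0,0.4,60],
    [-0.004,0,0,0,0,0,60],
    [-0.003,0,0,0,0,0,60],
  ],
)

```text
t: 16.48
eef_pos: [512.8, 128.8, 32.4]
tcp_rot: [3.139, -0.003, 3.094]
ft_force: [-0.4, -0.4, -0.5]
opening: 0.599
```

```bash
python3 w.py
```

```text
rail tcp [[-120.8 -219.4]] z 32.4 yaw rel 180.1 rot [ 3.139e+00 -3.000e-03  3.094e+00] F rail -0.4 -0.4 -0.5 t 16.4833
```

>>> servo_tool(
  plan=[
    [-0.002,0,0,0,0,0,60],
    [-0.001,0,0,0,0,0,60],
  ],
)

```text
t: 16.65
eef_pos: [515.7, 128.8, 33.8]
tcp_rot: [3.139, -0.005, 3.095]
ft_force: [-7.1, 0.6, -3.2]
opening: 0.597
```

```bash
python3 w.py
```

```text
rail tcp [[-117.9 -219.3]] z 33.8 yaw rel 180.2 rot [ 3.139 -0.005  3.095] F rail -7.1 0.3 -3.2 t 16.65
```

>>> servo_tool(
  plan=[
    [-0.0015,0,0,0,0,0,60],
    [-0.0015,0,0,0,0,0,60],
  ],
)

```text
t: 16.82
eef_pos: [515.6, 128.8, 34.4]
tcp_rot: [3.14, -0.012, 3.095]
ft_force: [-6.6, 1.9, -1.7]
opening: 0.597
```

```bash
python3 w.py
```

```text
rail tcp [[-118.  -219.3]] z 34.4 yaw rel 180.2 rot [ 3.14  -0.012  3.095] F rail -6.7 1.6 -1.7 t 16.8167
```

>>> servo_tool(
  plan=[
    [-0.003,0,0,0,-0.7,0,60],
    [-0.003,0,0,0,0,0,60],
  ],
)

```text
t: 16.98
eef_pos: [515.7, 128.7, 34.3]
tcp_rot: [3.141, -0.013, 3.095]
ft_force: [-12.4, 2.7, -2.4]
opening: 0.599
```

```bash
python3 w.py
```

```text
rail tcp [[-117.9 -219.4]] z 34.3 yaw rel 180.2 rot [ 3.141 -0.013  3.095] F rail -12.5 2.1 -2.4 t 16.9833
```

B holds at 12 N without moving, so it is at the rail. Now A.

>>> servo_tool(
  plan=[
    [0.008,0,0,0,-0.7,0,60],
    [0.007,0,0,0,0,0,60],
    [0,0.035,0,0,0,0,60],
    [0,0.035,0,0,0,0,60],
    [0,0.035,0,0,0,0,60],
    [0,0.025,0,0,0,0,60],
  ],
)

```text
t: 17.48
eef_pos: [508.7, 259.9, 39.5]
tcp_rot: [3.139, 0.005, 3.086]
ft_force: [0.3, -0.5, -0.2]
opening: 0.599
```

```bash
python3 w.py
```

```text
rail tcp [[-131.4  -88.7]] z 39.5 yaw rel 179.7 rot [3.139 0.005 3.086] F rail 0.3 -0.5 -0.2 t 17.4833
```

>>> servo_tool(
  plan=[
    [-0.004,0.01,0.006,0,0.3,-0.3,60],
    [-0.004,0,0,0,0,0,60],
    [-0.002,0,0,0,0,0,60],
  ],
)

```text
t: 17.73
eef_pos: [520.1, 275.3, 36.1]
tcp_rot: [3.136, 0.004, 3.097]
ft_force: [-5.1, -2.5, 1.0]
opening: 0.596
```

```bash
python3 w.py
```

```text
rail tcp [[-120.8  -72.8]] z 36.1 yaw rel 180.3 rot [3.136 0.004 3.097] F rail -5.0 -2.7 1.0 t 17.7333
```

>>> servo_tool(
  plan=[
    [-0.002,0,0,0,0,0,60],
    [-0.002,0,0,0,0,0,60],
  ],
)

```text
t: 17.9
eef_pos: [522.6, 274.1, 36.4]
tcp_rot: [3.137, 0.0, 3.095]
ft_force: [-13.0, 10.2, 2.1]
opening: 0.602
```

```bash
python3 w.py
```

```text
rail tcp [[-118.3  -73.8]] z 36.4 yaw rel 180.2 rot [3.137 0.    3.095] F rail -13.5 9.5 2.1 t 17.9
```

>>> servo_tool(
  plan=[
    [-0.003,0,0,0,-0.3,0,60],
    [-0.003,0,0,0,-0.3,0,60],
  ],
)

```text
t: 18.07
eef_pos: [522.6, 273.7, 36.2]
tcp_rot: [3.137, -0.002, 3.092]
ft_force: [-18.7, 15.5, 7.4]
opening: 0.6
```

```bash
python3 w.py
```

```text
rail tcp [[-118.2  -74.3]] z 36.2 yaw rel 180.0 rot [ 3.137e+00 -2.000e-03  3.092e+00] F rail -19.5 14.6 7.4 t 18.0667
```

>>> servo_tool(
  plan=[
    [0.007,0,0,0,0,0,60],
    [0.008,0,0,0,0,0,60],
    [0,0,-0.04,0,0,0,60],
    [0,0,-0.04,0,0,0,60],
    [0,0,-0.04,0,0,0,60],
    [0,0,-0.04,0,0,0,60],
    [0,0,-0.04,0,0,0,60],
    [0,0,-0.04,0,0,0,60],
  ],
)

```text
t: 18.73
eef_pos: [505.2, 265.0, 278.9]
tcp_rot: [-3.139, -0.013, 3.083]
ft_force: [1.0, -0.1, 0.7]
opening: 0.602
```

>>> servo_tool(
  plan=[
    [0,-0.041,0,0,0,0,50],
    [0,-0.041,0,0,0,0,50],
    [0,-0.041,0,0,0,0,50],
    [0,-0.041,0,0,0,0,50],
    [0,-0.041,0,0,0,0,50],
    [0,-0.041,0,0,0,0,50],
    [0,-0.041,0,0,0,0,50],
    [0,-0.041,0,0,0,0,50],
  ],
)

```text
t: 19.4
eef_pos: [486.0, -65.3, 291.9]
tcp_rot: [3.141, 0.017, 3.084]
ft_force: [0.6, -0.6, 0.9]
opening: 0.501
```

>>> servo_tool(
  plan=[
    [0.02,-0.035,0,0,0,0,50],
    [0.02,-0.035,0,0,0,0,50],
    [0.02,-0.035,0,0,0,0,50],
    [0.02,-0.035,0,0,0,0,50],
    [0.02,-0.035,0,0,0,0,50],
    [0.02,-0.035,0,0,0,0,50],
    [0,-0.04,0,0,0,0,50],
    [0,-0.04,0,0,0,0,50],
  ],
)

```text
t: 20.07
eef_pos: [337.9, -356.8, 292.9]
tcp_rot: [-3.132, 0.025, 3.072]
ft_force: [0.9, 0.9, -0.4]
opening: 0.502
```

>>> servo_tool(
  plan=[
    [0,-0.04,0,0,0,0,50],
    [0,-0.04,0,0,0,0,50],
    [0,-0.04,0,0,0,0,50],
    [0,-0.04,0,0,0,0,50],
    [0,0,0,0,0,0,50],
  ],
)

```text
t: 20.48
eef_pos: [316.6, -528.4, 295.5]
tcp_rot: [-3.125, 0.027, 3.06]
ft_force: [0.6, -0.1, 0.1]
opening: 0.498
```

```bash
python3 w.py; cat > chk.py <<'E'
from h import *
o,n,d=railfit()
a=env.read_camera("top");b=env.read_camera("scene");pickle.dump((a,b),open("chk.pkl","wb"))
S=cv2.GaussianBlur(cv2.cvtColor(a["img"],cv2.COLOR_BGR2HSV)[...,1].astype(float),(3,1),0)
V=cv2.cvtColor(a["img"],6).astype(float)
for k,(u0,u1) in dict(A=(140,186),B=(196,240),C=(252,296)).items():
    P=[]
    for u in range(u0,u1,2):
        v0=int(178+(u-140)*0.045); col=S[v0-2:v0+16,u]; i=np.where((col[:-1]<85)&(col[1:]>=85))[0]
        if len(i): i=i[0];P.append((u,v0-2+i+(85-col[i])/(col[i+1]-col[i])))
    q=torail(cast(a,P,41),o,n,d);f=np.polyfit(q[:,1],q[:,0],1)
    print(k,"front x med",np.median(q[:,0]).round(1),"angle",np.degrees(np.arctan(f[0])).round(2),len(q))
print(*[(u,V[int(138+(u-140)*.047):int(138+(u-140)*.047)+10,u].astype(int).tolist()) for u in (160,215,275)],sep="\n")
for L in ((182,194),(239,251)): print("joint",L,[V[v,L[0]:L[1]].astype(int).tolist() for v in (156,172)])
print("board",V[165,124:142].astype(int).tolist())
pa=[cv2.cvtColor(pickle.load(open(f"{k}0.pkl","rb"))["img"],6).astype(np.float32) for k in ("top","scene")];pb=[V.astype(np.float32),cv2.cvtColor(b["img"],6).astype(np.float32)]
for nm,(k,u,v,r) in dict(sign=(0,238,225,20),cup=(0,192,218,12),tray=(0,110,252,40),tape=(1,172,287,20),pen=(0,211,248,22),dish=(0,459,172,24),calc=(1,182,223,24)).items():
    t=pa[k][v-r:v+r,u-r:u+r];w=pb[k][v-r-6:v+r+6,u-r-6:u+r+6];m=cv2.minMaxLoc(cv2.matchTemplate(w,t,cv2.TM_CCOEFF_NORMED));print(nm,round(m[1],2),(m[3][0]-6,m[3][1]-6))
A=cv2.resize(a["img"][130:200,118:318],(780,273),interpolation=cv2.INTER_CUBIC)
B=cv2.resize(b["img"][130:265,265:450],(440,320),interpolation=cv2.INTER_CUBIC)
B2=cv2.resize(b["img"][100:420,110:450],(340,320))
cv2.imwrite("pics/f3.png",np.vstack([A,np.hstack([B,B2])]))
E
python3 chk.py
```

```text
rail tcp [[-283.9 -885.6]] z 295.5 yaw rel 178.2 rot [-3.125  0.027  3.06 ] F rail 0.6 -0.0 0.1 t 20.4833
A front x med -106.3 angle 0.01 23
B front x med -106.0 angle -0.38 22
C front x med -104.9 angle -0.26 22
(160, [224, 222, 221, 216, 186, 160, 209, 216, 220, 224])
(215, [230, 230, 231, 217, 137, 170, 208, 217, 220, 225])
(275, [236, 234, 233, 225, 144, 204, 214, 219, 223, 226])
joint (182, 194) [[208, 172, 162, 183, 166, 131, 198, 203, 193, 204, 203, 206], [159, 151, 166, 130, 131, 198, 173, 172, 196, 207, 216, 220]]
joint (239, 251) [[220, 212, 175, 154, 152, 200, 214, 213, 208, 188, 200, 217], [211, 174, 152, 145, 197, 204, 202, 203, 177, 198, 216, 223]]
board [184, 199, 224, 228, 228, 230, 229, 213, 135, 154, 211, 223, 225, 227, 227, 229, 230, 230]
sign 0.99 (0, 0)
cup 0.99 (0, 0)
tray 0.96 (0, 0)
tape 0.97 (0, 0)
pen 0.98 (0, 0)
dish 1.0 (0, 0)
calc 0.88 (0, 0)
```

View pics/f3.png

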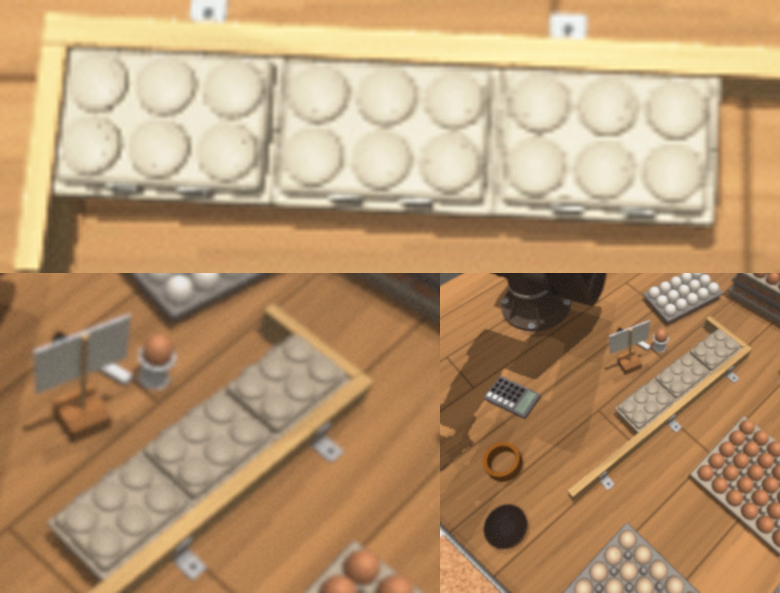

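The final picture shows all three cartons flush in one line along the rail, and the joints at crop x≈275 and 495 are closed. A is up against the end board, and the arm is clear. Handing in.

```bash
python3 -c "
from cell import env
print(env.job_done())"
```

```text
the job is handed in; nothing more can be done
None
```

I pushed carton C squarely back to the rail with both open fingers. Then I slid it along so that it closed up B and A against the end board. A check showed A about 3 mm and B about 1–2 mm off the rail, so I pressed both back gently from the front, then cleared the arm. I handed in at about 20.5 s of the 48 s allowed, with all force readings at 33 N or less.

**Last checks:**
- **Front edges:** measured from the rail, A is at -106.3 mm, B at -106.0 and C at -104.9, each within 0.4° of the rail. The roughly 1 mm spread is within the camera error.
- **Gaps:** none visible between the cartons or to the end board. I did not push the row's end again after pressing A and B back.
- **Other objects:** sign, cup, tray, tape, pen, dish and calculator all show zero pixel shift. The calculator match was weaker (0.88), probably from the arm's shadow.

**Disagreements:**
- C measured about 27–30° askew at the start, more than the 20° stated, but it squared up against the fingers.
- The finger pushing B stopped about 0.7 mm short of where it stopped on C. B did not move under 12 N, so I took it to be at the rail.

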